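# Strip the strap buckles off a kit case and put them away

## Robot

A 7-joint arm with a two-finger parallel gripper is mounted at the origin on the work surface. World frame = base frame: x ahead of the robot, y to its left, z up, the work surface at z = 0. Lengths are in m, angles in rad, forces in N, time in s.
With the tool pointing down it reaches from about 0.425 to 0.925 m from the base axis. Payload 6.8 kg.
Tool frame: the origin (TCP) lies on the front face of the gripper's body, between the roots of the fingers; the fingertips stand 73 mm ahead of it and the grasp point (between the pads) lies 54 mm ahead of it (env.nose_length is the distance from the TCP to the fingertips, in m); z points along the fingers, y is the direction in which the jaws open and shut (so a half turn about z gives the same grasp; the last joint's range is limited). The gripper opens to 85 mm and grips with 20 to 120 N. Pads are 22 mm wide; open, the fingers measure 114 mm over their backs; the gripper's body (76 mm by 85 mm) begins 54 mm behind the grasp point. The pads swing forward as they close: fully open they stand 13 mm farther back than shut.
Start: joints at [1.13, 0.477, 0.022, 1.555, -0.011, 1.109, -0.083], TCP at [0.221, -0.638, 0.304] pointing down, gripper open.
Joint ranges: [-2.96, 2.96], [-0.34, 2.1], [-1.41, 1.46], [0.24, 2.44], [-1.37, 4.51], [0.17, 1.92], [-2.96, 2.96]. Speed limits (rad/s): [2.39, 2.39, 3.14, 3.14, 3.14, 3.14, 3.14].

## Interface

Orientations are given as a unit quaternion [w, x, y, z].
In Python, from cell import env, kin, camera, calibration, job gives the robot as it stands. The module is installed in compiled form; this text tells all that it offers. Calls block until the motion is done:
- env.reach(position, orientation): joint-space move of the TCP to a pose.
- env.movel(position, velocity=0.15, rot=None, stop_force=None): straight line of the TCP; rot=None keeps the orientation; velocity is the mean speed in m/s. With stop_force (N) it stops when the force on the tool has changed by that much, and returns True; else False.
- env.goto_joints(angles): joint-space move.
- env.grip(opening, f_grip=None): finger opening in m; f_grip is the grip in N (None keeps the last); returns when the fingers have stopped.
- env.dwell(seconds).
- kin.inverse_kinematics(position, orientation): joint angles nearest the present ones, or None.
- env.get_state(): the state.
- camera(name): name is "scene" or "top"; returns (picture, depth): 384x512x3 uint8, blue, green, red; 384x512 float32, m along the optical axis (not along the pixel's ray), 0 where there is no reading.
- calibration(name): a dict with "fx", "fy", "cx", "cy" (pixels), "rvec" (rotation vector, rad) and "tvec" (3), from world to camera coordinates, as OpenCV has them. Camera axes: x right, y down, z forward; pixel columns grow to the right and rows downward; lengths in m; the calibration is good to about 2 mm. A picture is of the moment at which its call begins. calibration takes no time and is no camera call.
A pose or a line that the arm cannot do raises env.PlanningError and nothing moves.
- job.job_done(): hands the job in, once; it reports no verdict.
The state is a dict: "time": time; "qpos": joint angles; "joint_velocities": joint speeds; "joint_torque": joint torques, N m; "tcp_pos": TCP position; "orientation": TCP orientation; "force": force on the tool from outside, world axes, zero at the start; "torque": the same for the moment, N m; "opening": finger opening in m.
Only numpy, scipy, OpenCV 4.12 (cv2) and the standard library are available. Lean on these libraries where they do the work, as an engineer would, in place of code of your own. Each camera call takes 0.05 s, during which the arm holds its last target. There are 200 camera calls.

## Task

Take the forked tool and free every orange buckle fitted on the kit case: with the fork over the spring bar, push its collar sideways, away from the buckle, until the buckle pops up; never push a bar with the fingers. Stand the tool back upright on its blue mat, lay all the orange buckles, the loose spare ones too, in the open drawer, and only then push the drawer fully shut. Leave the other things on the table where they are.

Things in the scene. Friction and masses are not known exactly. Their poses are not given: they have to be found in the camera images.
- case: olive hard kit case, fixed, flat, 150 (x) x 280 (y) x 40 mm; origin: centre of underside. On it three buckle seats, centres x = -43, y = -90, 0, 90 mm (1, 2, 3), tops 54 mm above the table, each between aluminium lug walls up to 84 mm. Under a buckle two leaf springs (4 N) lift it 20 mm once freed; it then rests on them, loose between the walls, tilted 10 degrees. Seats without buckle need nothing
- buckle1_mid (a point): orange buckle 1 (may be absent), 50 g: foot plate 22 (x) x 60 (y) x 6 mm, on it a block 18 (x) x 24 (y) mm, 40 mm high in all; grip the block (solid from 14 to 40 mm up) across y from above. Point: centre line, 20 mm above the underside; z up. Fitted: on seat 1, axes as the case's, locked by bar 1 running along x through a 12 mm tunnel under the block
- bar1_collar (a point): centre of the brass collar (22 mm across, 5 thick) of spring bar 1, a level 6 mm rod along the case's x, 63.5 mm above the table; axes as the case's. At rest 42.5 mm to +x of the seat centre. The rod is bare from 18 to 40 mm from the seat centre: the fork goes over it there from above. Beyond, a spring, then a black housing 18 mm wide from 75 to 104 mm, top at 72.5 mm
- bar1 (a joint): how far spring bar 1 is pushed to +x of the case (m): 0 at rest, stop at 0.028; 3 N at rest, 6.4 N at the stop, plus some friction of the buckle; springs back by itself. From 0.023 it is clear of the buckle, which pops up and stays up when the bar springs back under it
- buckle2_mid (a point): orange buckle 2 (may be absent), 50 g: foot plate 22 (x) x 60 (y) x 6 mm, on it a block 18 (x) x 24 (y) mm, 40 mm high in all; grip the block (solid from 14 to 40 mm up) across y from above. Point: centre line, 20 mm above the underside; z up. Fitted: on seat 2, axes as the case's, locked by bar 2 running along x through a 12 mm tunnel under the block
- bar2_collar (a point): centre of the brass collar (22 mm across, 5 thick) of spring bar 2, a level 6 mm rod along the case's x, 63.5 mm above the table; axes as the case's. At rest 42.5 mm to +x of the seat centre. The rod is bare from 18 to 40 mm from the seat centre: the fork goes over it there from above. Beyond, a spring, then a black housing 18 mm wide from 75 to 104 mm, top at 72.5 mm
- bar2 (a joint): how far spring bar 2 is pushed to +x of the case (m): 0 at rest, stop at 0.028; 3 N at rest, 6.4 N at the stop, plus some friction of the buckle; springs back by itself. From 0.023 it is clear of the buckle, which pops up and stays up when the bar springs back under it
- buckle3_mid (a point): orange buckle 3 (may be absent), 50 g: foot plate 22 (x) x 60 (y) x 6 mm, on it a block 18 (x) x 24 (y) mm, 40 mm high in all; grip the block (solid from 14 to 40 mm up) across y from above. Point: centre line, 20 mm above the underside; z up. Fitted: on seat 3, axes as the case's, locked by bar 3 running along x through a 12 mm tunnel under the block
- bar3_collar (a point): centre of the brass collar (22 mm across, 5 thick) of spring bar 3, a level 6 mm rod along the case's x, 63.5 mm above the table; axes as the case's. At rest 42.5 mm to +x of the seat centre. The rod is bare from 18 to 40 mm from the seat centre: the fork goes over it there from above. Beyond, a spring, then a black housing 18 mm wide from 75 to 104 mm, top at 72.5 mm
- bar3 (a joint): how far spring bar 3 is pushed to +x of the case (m): 0 at rest, stop at 0.028; 3 N at rest, 6.4 N at the stop, plus some friction of the buckle; springs back by itself. From 0.023 it is clear of the buckle, which pops up and stays up when the bar springs back under it
- spare1_mid (a point): another orange buckle of the same shape (may be absent), lying loose on the table on its foot plate; point and axes as those of the fitted ones
- spare2_mid (a point): another orange buckle of the same shape (may be absent), lying loose on the table on its foot plate; point and axes as those of the fitted ones
- fork_grip (a point): middle of the yellow handle of the forked tool (150 g), 39 mm above what it stands on. Handle 116 (x) x 20 (y) x 22 mm (from 28 to 50 mm up), z up; grip across y from above. At its -x end a steel fork points straight down; at x = +50 mm a black foot, 10 mm thick and 60 mm wide, reaches as low; the tool stands on both
- fork_tip (a point): midway between the lower ends of the two fork tines: x = -50 mm from the handle's middle, 39 mm below it. Tines 6 mm thick (x), 5 mm wide, 11 mm apart (y), 20 mm free depth up to the bridge between them
- mat: blue tool mat, fixed, 200 (x) x 120 (y) x 3 mm; origin: centre of underside; the forked tool stands on it at the start
- cab_drawer0 (a joint): how far the drawer is open (m): 0 shut, 0.173 at most, starts 0.13 to 0.165; about 1 N of friction, stays where it is left
- drawer_floor (a point): point on the drawer's inner floor (22 mm above the table), mid-width, 57 mm behind the inside of its front; opens towards -x. Inside 258 mm wide (y) and 205 long; walls up to 83, front up to 94 mm. The pulled-out part is open above from 57 mm before this point to at least 60 mm behind it; the rest is inside a grey cabinet 105 mm high
- cab_drawer0_handle (a point): middle of the drawer's level bar handle (120 mm long, 11 mm thick, 67 mm above the table, 35 mm in front of the white front); axes as the drawer's: +x is the shutting direction
- jar: white screw-top jar, 52 mm across, 75 mm high; bystander; origin at the centre of its underside
- tape: pink tape roll lying flat, 90 mm across, 25 mm high; bystander; origin at the centre of its underside
- dressing: brown carton 60 x 100 x 35 mm; bystander; origin at the centre of its underside
- tin: small green tin 55 x 75 x 30 mm; bystander; origin at the centre of its underside
- spray: white bottle with blue cap, 54 mm across, 150 mm high; bystander; origin at the centre of its underside
- torch: black and olive torch, 135 x 34 x 34 mm; bystander; origin at the centre of its underside
Not all that is in view belongs to the job. There is more than one size of the mat; the one meant has the size given above.

How it is judged:
By the outcome, as a careful person would: the job done as asked, in the order asked, and still so for the second after the job is handed in, with the robot touching nothing.
Of buckle1, buckle2, buckle3 only 2 to 3 are there at a start; the rules pass over those that are not, and their reading is None.
Of spare1, spare2 only 1 to 2 are there at a start; the rules pass over those that are not, and their reading is None.
At some moment in a run one of spare1, spare2 may be knocked a few centimetres aside while the robot is not near it.
Once in a run the grip may slacken for a moment while it holds something.
It also fails if it takes over 210 s, if anything falls off the work surface, if the arm or the gripper's body presses on something with over 40 N, if the wrist force passes 120 N, or if a joint passes its speed limit or range.

## Working session

There is one attempt and no reset: what is moved stays moved. The work goes in short steps, each a Python script; the robot and the scene stay as the last script left them, time stands still between calls to the robot, and variables do not carry over. Pictures are saved under pics/ and viewed, about 12 in all and at most 16, crops included, and the job is handed in when it is done.

```bash
mkdir -p pics; ls
python3 - <<'E'
from cell import env,kin,camera,calibration,job
import cv2,numpy as np
for n in("scene","top"):
    p,d=camera(n); cv2.imwrite(f"pics/{n}0.png",p); np.save(f"{n}0.npy",d); print(n,calibration(n))
s=env.get_state();print(s)
E
```

```text
pics
scene {'fx': 460.9094764128684, 'fy': 460.9094764128684, 'cx': 249.4883069770949, 'cy': 193.3354628311514, 'rvec': array([ 1.99225501,  1.30065374, -0.5477379 ]), 'tvec': array([-0.24806603, -0.22936184,  1.75058505])}
top {'fx': 365.9118794946504, 'fy': 365.9118794946504, 'cx': 253.65151167179891, 'cy': 191.09003909365276, 'rvec': array([ 2.1024843 , -2.1425565 ,  0.21039342]), 'tvec': array([0.03677449, 0.50716158, 1.05078298])}
{'time': 0.1, 'qpos': array([ 1.1299018 ,  0.47767414,  0.02233596,  1.55631604, -0.01150777,
        1.10931943, -0.08312038]), 'joint_velocities': array([-0.00046968, -0.00148798,  0.00114634, -0.00184251, -0.00020535,
        0.00056567, -0.00055811]), 'joint_torque': array([ 5.49623874e-03, -5.97761965e+01,  1.61467005e+00, -2.81955582e+01,
        1.29082435e-02,  5.05029573e-03,  3.42548253e-05]), 'tcp_pos': array([ 0.2203846 , -0.6375808 ,  0.30306719]), 'orientation': array([-7.73289106e-04,  9.86187370e-01,  1.65631642e-01, -1.82452237e-04]), 'force': array([-0.03615952,  0.64426267,  0.18264458]), 'torque': array([ 0.00818512,  0.02783213, -0.03480479]), 'opening': 0.08567255205302665}
```

View pics/scene0.png

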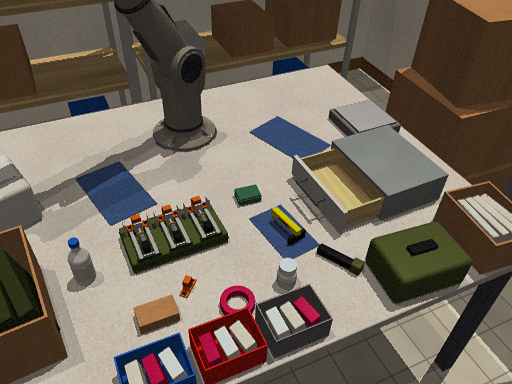

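View pics/top0.png

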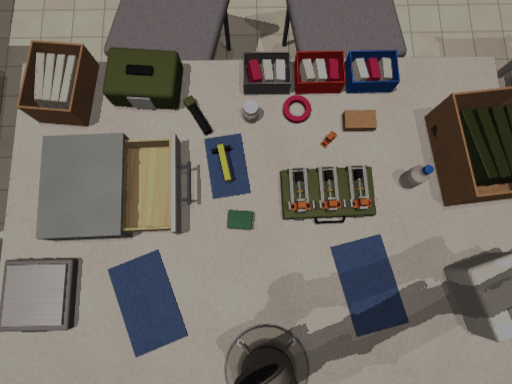

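Top view: up is +x, left is +y. Three buckles sit on the case (298,206), (331,204) and (362,201), and one spare lies at (328,139). The tool stands on the mat at (225,163) with its fork end near (229,180). The drawer is open, with its handle at (186,183).

```bash
cat > h.py <<'E'
from cell import env,kin,camera,calibration,job
import cv2,numpy as np
from scipy.spatial.transform import Rotation as R
def cal(n):
    c=calibration(n);Rm=cv2.Rodrigues(c["rvec"])[0];return c,Rm,np.ravel(c["tvec"])
def pts(n,d):
    "world point per pixel from depth"
    c,Rm,t=cal(n);v,u=np.mgrid[0:d.shape[0],0:d.shape[1]]
    P=np.stack([(u-c["cx"])/c["fx"]*d,(v-c["cy"])/c["fy"]*d,d],-1)
    W=(P-t)@Rm; W[d<=0]=np.nan; return W
def ray(n,uv,z):
    c,Rm,t=cal(n);uv=np.atleast_2d(uv)
    D=np.c_[(uv[:,0]-c["cx"])/c["fx"],(uv[:,1]-c["cy"])/c["fy"],np.ones(len(uv))]@Rm
    o=-Rm.T@t; return o+D*((z-o[2])/D[:,2])[:,None]
def px(n,P):
    c,Rm,t=cal(n);q=np.atleast_2d(P)@Rm.T+t;return np.c_[q[:,0]/q[:,2]*c["fx"]+c["cx"],q[:,1]/q[:,2]*c["fy"]+c["cy"]]
def mask(p,lo,hi):
    return cv2.inRange(cv2.cvtColor(p,cv2.COLOR_BGR2HSV),np.array(lo),np.array(hi))
def blobs(m,amin=8):
    k,l,s,c=cv2.connectedComponentsWithStats(m);return [(c[i],s[i],l==i) for i in range(1,k) if s[i,4]>=amin]
def crop(p,x0,y0,x1,y1,f,name):
    cv2.imwrite("pics/"+name,cv2.resize(p[y0:y1,x0:x1],None,fx=f,fy=f,interpolation=cv2.INTER_CUBIC))
ORA=((5,150,120),(16,255,255)); YEL=((22,130,90),(34,255,255))
E
python3 - <<'E'
from h import *
p=cv2.imread("pics/top0.png");q=cv2.imread("pics/scene0.png")
a=cv2.resize(p[155:235,270:385],None,fx=6.9,fy=6.9,interpolation=cv2.INTER_CUBIC)
cv2.imwrite("pics/c1.png",a)
b=cv2.resize(q[185:280,110:240],None,fx=6,fy=6,interpolation=cv2.INTER_CUBIC)
cv2.imwrite("pics/c2.png",b)
for n,im in(("top",p),("scene",q)):
    W=pts(n,np.load(n+"0.npy"))
    for nm,col in(("ora",ORA),("yel",YEL)):
        for c,s,m in blobs(mask(im,*col)):
            w=W[m];w=w[~np.isnan(w[:,0])];pc=np.median(w,0) if len(w) else None
            print(n,nm,c.round(1),s,pc, w[:,2].max() if len(w) else 0)
W=pts("top",np.load("top0.npy"))
for nm,col,zz in(("mat",((100,120,30),(125,255,140)),.003),("olive",((25,60,20),(50,255,110)),.04),("green",((70,80,20),(95,255,160)),.03)):
    for c,s,m in blobs(mask(p,*col),150):
        cn=max(cv2.findContours(m.astype('uint8'),0,2)[0],key=cv2.contourArea).reshape(-1,2)
        g=(ray("top",cn,zz)[:,:2]*1000).astype('float32');print(nm,c.round(),cv2.minAreaRect(g),np.nanmedian(W[m],0))
E
```

```text
top ora [331.  135.3] [327 132  10   8  42] [ 0.68467347 -0.21860331  0.03708672] 0.04373641047583033
top ora [324.5 143. ] [321 140   7   7  19] [ 0.66955535 -0.20536055  0.00557104] 0.007466056898203074
top ora [364.5 201.4] [360 199  11   6  49] [ 0.46363423 -0.29016113  0.09353759] 0.09870730805877899
top ora [332.8 202.6] [329 200   8   6  44] [ 0.46039021 -0.19951239  0.09399283] 0.09761374387385605
top ora [355.1 204. ] [353 200   5   8  24] [ 0.45972689 -0.27240092  0.05971318] 0.06268803986870711
top ora [294. 206.] [291 203   6   7  24] [ 0.4601349  -0.09138809  0.05961047] 0.0624110334051119
top ora [302.7 205.1] [298 202  13   8  59] [ 0.45584997 -0.11037498  0.09323013] 0.09658712363465996
top ora [324.7 205.3] [322 202   6   7  23] [ 0.45635664 -0.18275094  0.06150419] 0.06794252351250418
top yel [223.6 162. ] [217 144  14  37 229] [0.59898288 0.11590592 0.05208719] 0.05788238587746977
scene ora [467.  186.8] [463 186   9   3   9] [0.75236363 0.63414845 0.12367638] 0.12553565320203727
scene ora [450.5 190.6] [447 190   8   2   8] [0.74616483 0.58108975 0.12094839] 0.123
[... 1604 characters left out ...]
79418945312), 85.33049011230469) [0.85765907 0.35683486 0.09820325]
olive [489. 141.] ((651.2445068359375, -725.0426635742188), (238.76971435546875, 169.62237548828125), 5.599606990814209) [ 0.61921224 -0.63021784  0.15475149]
olive [343. 184.] ((526.510009765625, -245.9619903564453), (105.49784088134766, 33.24522399902344), 1.6549186706542969) [ 0.52820134 -0.24654765  0.03897591]
olive [370. 183.] ((531.62109375, -327.68035888671875), (100.31523895263672, 14.75818920135498), 0.8208279013633728) [ 0.53102214 -0.32785593  0.03881174]
olive [315. 200.] ((502.5613098144531, -196.36460876464844), (151.93516540527344, 279.46771240234375), 0.9150871634483337) [ 0.4524525  -0.15242244  0.03920002]
```

View pics/c1.png

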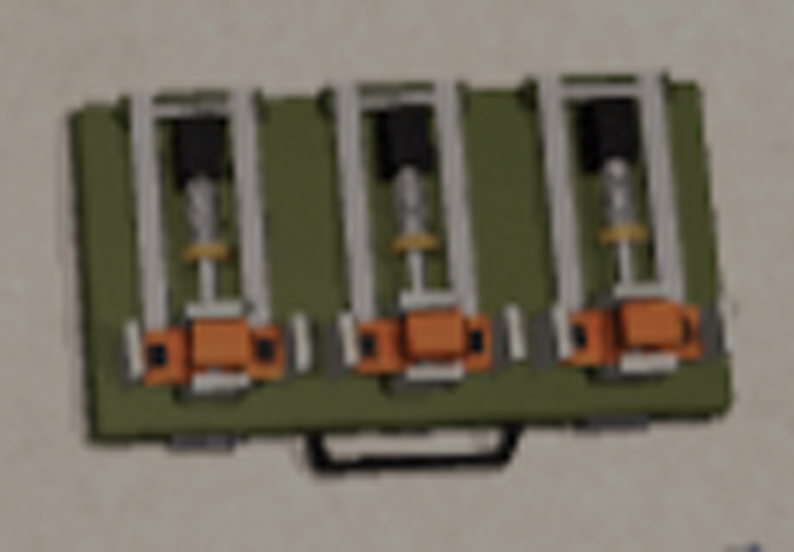

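View pics/c2.png

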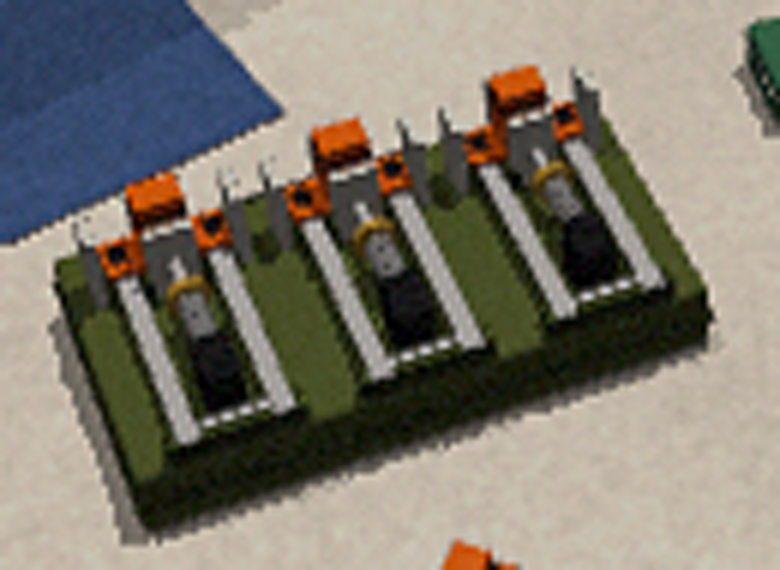

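Crops: each rod runs up (+x) from its buckle with the brass collar (c1.png 205,250; 415,242; 625,235), then the spring and black housing. Aluminium rails flank the rod, so I need their height for finger clearance.

Run:
```python
from h import *
p=cv2.imread("pics/top0.png");q=cv2.imread("pics/scene0.png")
Wt=pts("top",np.load("top0.npy"));Ws=pts("scene",np.load("scene0.npy"))
# case region height profile across y at some x, and along rails
for n,W in(("top",Wt),("scene",Ws)):
    F=W.reshape(-1,3);F=F[(F[:,0]>.40)&(F[:,0]<.60)&(F[:,1]>-.35)&(F[:,1]<-.04)]
    for x in(.50,.54,.57):
        s=F[abs(F[:,0]-x)<.003];s=s[np.argsort(-s[:,1])]
        print(n,x,[(int(a*1000),int(b*1000)) for _,a,b in s if b>.045])
# collars
for n,im,W in(("top",p,Wt),("scene",q,Ws)):
    for c,s,m in blobs(mask(im,(12,120,60),(25,255,255)),4):
        w=np.nanmedian(W[m],0)
        if .47<w[0]<.53 and -.35<w[1]<0: print(n,"collar",c,s[4],w.round(4), ray(n,c,.0635).round(4))
# case outline from everything olive + z .03-.045, outer rect
G=Wt.reshape(-1,3);m=(G[:,2]>.03)&(G[:,0]>.41)&(G[:,0]<.6)&(G[:,1]>-.4)&(G[:,1]<-.0)&(G[:,2]<.045)
print("case",cv2.minAreaRect((G[m][:,:2]*1000).astype('float32')))
# tool handle
for n,im,W in(("top",p,Wt),("scene",q,Ws)):
    b=max(blobs(mask(im,*YEL)),key=lambda t:t[1][4]);mm=b[2]&(W[...,2]>.04)
    cn=np.argwhere(mm)[:,::-1];g=ray(n,cn,.053)[:,:2]*1000
    print(n,"handle",cv2.minAreaRect(g.astype('float32')),g.mean(0))
# drawer
for y in(.15,.2,.22,.24,.26,.3,.34,.38,.42):
    s=G[(abs(G[:,1]-y)<.0015)&(G[:,0]>.35)&(G[:,0]<.75)];s=s[np.argsort(s[:,0])]
    print("drw",y,[(int(a*1000),int(b*1000)) for a,_,b in s[::2] if b>.015])
hi=(G[:,2]>.085)&(G[:,2]<.1)&(G[:,1]>.15)&(G[:,1]<.5)&(G[:,0]>.35)&(G[:,0]<.75)
print("front",cv2.minAreaRect((G[hi][:,:2]*1000).astype('float32')))
hi=(G[:,2]>.1)&(G[:,2]<.11)&(G[:,1]>.25)&(G[:,1]<.8)&(G[:,0]>.35)&(G[:,0]<.75)
print("cab",cv2.minAreaRect((G[hi][:,:2]*1000).astype('float32')))
b=[x for x in blobs(mask(p,(100,80,20),(130,255,140)),300)]
for c,s,m in b:
    cn=max(cv2.findContours(m.astype('uint8'),0,2)[0],key=cv2.contourArea).reshape(-1,2)
    print("blue",c.round(),cv2.minAreaRect((ray("top",cn,.003)[:,:2]*1000).astype('float32')))
```

```text
top 0.5 [(-81, 56), (-81, 54), (-84, 53), (-84, 51), (-87, 55), (-87, 53), (-90, 55), (-90, 50), (-97, 67), (-97, 66), (-98, 57), (-100, 72), (-100, 69), (-101, 59), (-103, 71), (-103, 71), (-104, 59), (-105, 76), (-105, 73), (-108, 75), (-109, 70), (-111, 73), (-111, 72), (-113, 55), (-115, 70), (-115, 69), (-126, 55), (-126, 52), (-128, 56), (-129, 54), (-132, 51), (-132, 51), (-170, 54), (-171, 52), (-174, 53), (-174, 52), (-177, 52), (-180, 52), (-186, 66), (-188, 73), (-189, 68), (-191, 72), (-191, 72), (-194, 70), (-195, 67), (-195, 67), (-196, 74), (-198, 68), (-198, 63), (-200, 70), (-201, 67), (-203, 72), (-204, 67), (-207, 66), (-216, 52), (-219, 51), (-219, 51), (-222, 51), (-222, 50), (-260, 58), (-261, 53), (-264, 53), (-264, 51), (-266, 56), (-266, 54), (-270, 53), (-270, 52), (-276, 63), (-278, 66), (-281, 76), (-282, 62), (-284, 65), (-285, 61), (-287, 68), (-287, 66), (-291, 62), (-294, 62), (-305, 53), (-306, 51), (-308, 55), (-308, 54), (-312, 53), (-312, 51)]
top 0.54 [(-79, 53), (-79, 52), (-82, 55), (-82, 55), (-85, 56), (-86, 51), (-88, 55), (-88, 54), (-97, 55
[... 10219 characters left out ...]
78, 103)]
front ((528.2745361328125, 378.29669189453125), (298.2427673339844, 248.16053771972656), 1.1631702184677124)
cab ((564.4893798828125, 528.2987670898438), (377.3663635253906, 245.9261474609375), 1.6580326557159424)
blue [371.  72.] ((920.2437744140625, -376.5462341308594), (179.2919158935547, 153.2294921875), 89.01812744140625)
blue [228. 167.] ((602.2293701171875, 110.51445770263672), (195.76303100585938, 116.2759780883789), 8.307204246520996)
blue [369. 285.] ((228.53823852539062, -310.8829040527344), (263.38262939453125, 157.30458068847656), 13.48985767364502)
blue [147. 303.] ((190.04739379882812, 348.70721435546875), (263.61895751953125, 157.58558654785156), 20.844646453857422)
```

Rails are only ~54 mm high, so there's clearance. The collars lie at about y = -0.2875, -0.1975 and -0.1075, x ≈ 0.504, case yaw ≈ 1.4°. The tool is at (0.599, 0.117), yaw 12°. Now picking it up.

```bash
cat >> h.py <<'E'
def q(a):  # tool down, gripper x at yaw a (deg)
    a=np.radians(a)/2; return np.array([0,np.cos(a),np.sin(a),0])
def go(x,y,z,a):
    "joint move, z is TCP height"
    env.reach(np.array([x,y,z]),q(a))
def lin(x,y,z,a=None,v=.15,sf=None):
    return env.movel(np.array([x,y,z]),velocity=v,rot=None if a is None else q(a),stop_force=sf)
def st(m=""):
    s=env.get_state();print(m,round(s["time"],1),s["tcp_pos"].round(4),"F",s["force"].round(1),"T",s["torque"].round(2),"op",round(s["opening"],4))
    return s
E
python3 - <<'E'
from h import *
go(.5994,.1169,.25,12); st()
p,d=camera("top");cv2.imwrite("pics/t1.png",p)
for c,s,m in blobs(mask(p,*ORA)): print(c.round(1),s[4])
env.grip(.06)
print(lin(.5994,.1169,.101,12,.12,sf=8)); st()
env.grip(.0,80); s=st("gripped")
lin(.5994,.1169,.17,12,.1); st("up")
p,d=camera("scene");cv2.imwrite("pics/s1.png",p); a=p[140:270,220:370]
b,d2=camera("top"); b=b[100:230,160:310]
cv2.imwrite("pics/g1.png",cv2.resize(np.hstack([a,b]),None,fx=2.6,fy=2.6,interpolation=cv2.INTER_CUBIC))
E
```

```text
3.1 [0.5997 0.1158 0.2499] F [ 0.4 -0.2 -0.5] T [-0.03 -0.   -0.  ] op 0.0852
[331.1 135.3] 43
[324.5 143. ] 23
[365.1 201.7] 62
[355.3 203.9] 27
False
 4.9 [0.5999 0.1171 0.1018] F [-1.  -0.1  0.4] T [ 0.03 -0.02  0.01] op 0.0602
gripped 5.3 [0.5996 0.117  0.1016] F [-1.6 -0.2  6.1] T [-0.12  0.35  0.  ] op 0.0188
up 6.2 [0.5991 0.1166 0.1695] F [-0.   0.1 -2.5] T [ 0.03 -0.01  0.01] op 0.0185
```

View pics/g1.png

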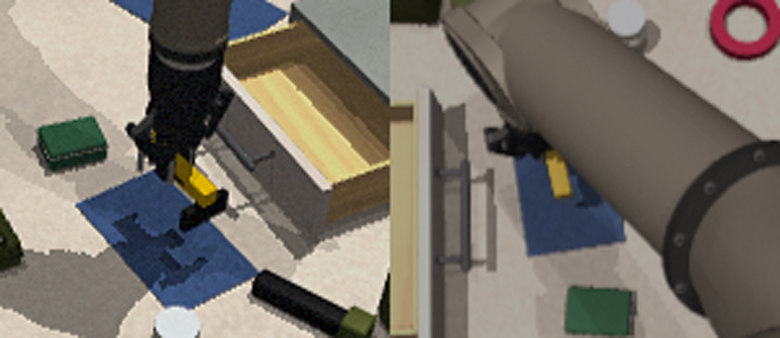

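Tool is held level and clear of the mat. Next I check the handle end against the TCP, which gives the fork's position along the tool.

Run:
```python
from h import *
s=st();z=s["tcp_pos"][2]-.0987+.050
u=np.array([np.cos(np.radians(12)),np.sin(np.radians(12))]);v=np.array([-u[1],u[0]])
for n in("top","scene"):
    p,d=camera(n);W=pts(n,d)
    for c,ss,m in blobs(mask(p,*YEL),15):
        g=ray(n,np.argwhere(m)[:,::-1],z)[:,:2]-s["tcp_pos"][:2]
        w=W[m]-s["tcp_pos"];w=w[~np.isnan(w[:,0])]
        print(n,c,ss[4],"ray along",np.percentile(g@u,[0,3,97,100]).round(4),"across",np.percentile(g@v,[3,97]).round(4))
        print("  depth along",np.percentile(w[:,:2]@u,[3,97]).round(4),"z",np.percentile(w[:,2],[3,50,97]).round(4))
        f=g[(g@u<-.03)|(g@u>.03)]
        print("  fit",np.polyfit(f@u,f@v,1))
```

```text
6.3 [0.5989 0.1166 0.1691] F [ 0.5  0.3 -1.8] T [-0.05  0.    0.05] op 0.0189
top [224.42857143 167.42857143] 98 ray along [-0.0578 -0.0563 -0.0144 -0.0129] across [-0.0087  0.0085]
  depth along [-0.0561 -0.0135] z [-0.0523 -0.049  -0.0464]
  fit [-0.0160328  -0.00078617]
scene [295.05755396 209.77697842] 139 ray along [-0.0042  0.0022  0.067   0.0697] across [-0.0189  0.01  ]
  depth along [0.0006 0.0597] z [-0.0644 -0.0485 -0.0436]
  fit [-0.28492749  0.01022204]
```

Handle is centred on the TCP within about 1 mm. Freeing seat 3 first, with force guards.

```bash
cat >> h.py <<'E'
CY=1.4
U=np.array([np.cos(np.radians(CY)),np.sin(np.radians(CY))]);V=np.array([-U[1],U[0]])
S2=np.array([.4618,-.1985])
def seat(i): return S2+V*.090*(i-2)
def fork(i,off,tipz,dy=0,v=.1,sf=None):
    t=seat(i)+U*(off+.050)+V*dy; return lin(t[0],t[1],tipz+.0987,CY,v,sf)
E
python3 - <<'E'
from h import *
env.grip(0,120)
lin(.5994,.1169,.24,12,.2)
i=3; t=seat(i)+U*.079; go(t[0],t[1],.24,CY)
fork(i,.029,.085,v=.15); st("above")
p,d=camera("scene");a=p[150:260,120:260];q2,d=camera("top");b=q2[150:260,250:390]
cv2.imwrite("pics/g2.png",cv2.resize(np.hstack([a,b]),None,fx=2.8,fy=2.8,interpolation=cv2.INTER_CUBIC))
W=pts("top",d)
for c,ss,m in blobs(mask(q2,*YEL),15):
    print("handle end",(ray("top",np.argwhere(m)[:,::-1],.135)[:,:2]-seat(3)).min(0))
print(fork(i,.029,.053,v=.04,sf=4)); st("down")
E
```

```text
above 8.6 [ 0.5392 -0.1053  0.1839] F [-0.3 -0.3 -1.3] T [ 0.02 -0.06  0.03] op 0.0183
handle end [ 0.0233781  -0.00717994]
False
down 9.6 [ 0.5387 -0.1065  0.1519] F [ 0.2  0.8 -2.4] T [ 0.02 -0.02  0.02] op 0.018
```

View pics/g2.png

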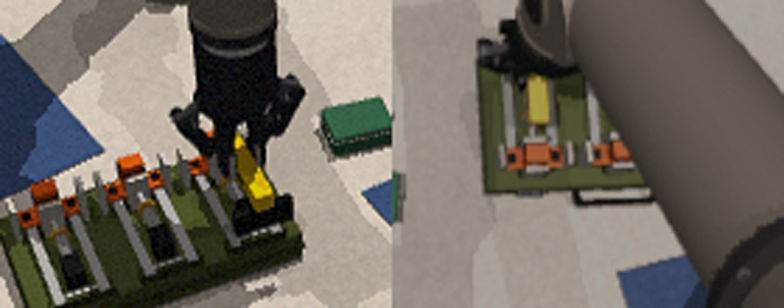

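The tool lies between the rails over rod 3 and went down without contact, so I push.

Run:
```python
from h import *
i=3
for o in(.035,.045,.055,.062):
    r=fork(i,o,.053,v=.04,sf=14); s=st(f"push {o} {r}")
    if r: break
env.dwell(.2)
p,d=camera("scene");W=pts("scene",d)
for c,ss,m in blobs(mask(p,*ORA)):
    w=np.nanmedian(W[m],0)
    if w[0]<.6: print(c.round(1),ss[4],w.round(3))
cv2.imwrite("pics/g3.png",cv2.resize(p[150:260,120:260],None,fx=4,fy=4,interpolation=cv2.INTER_CUBIC))
```

```text
push 0.035 False 9.9 [ 0.5447 -0.1065  0.1517] F [-0.7 -0.7 -1.1] T [0.   0.24 0.02] op 0.0177
push 0.045 False 10.3 [ 0.5538 -0.1062  0.1514] F [-4.7  0.6  0.1] T [-0.06  1.15  0.02] op 0.0177
push 0.055 False 10.7 [ 0.5638 -0.106   0.1514] F [-5.1 -0.1 -0.3] T [0.01 1.23 0.03] op 0.0178
push 0.062 False 11.0 [ 0.5705 -0.1058  0.1513] F [-6.   0.7  0.7] T [ 0.04  1.52 -0.  ] op 0.0177
[191.9 192.6] 12 [ 0.449 -0.115  0.111]
[166.1 207.4] 33 [ 0.462 -0.199  0.096]
[174.4 213.9] 14 [ 0.468 -0.178  0.064]
[135.  216.6] 34 [ 0.464 -0.289  0.096]
[160.9 217.7] 23 [ 0.464 -0.216  0.063]
[131.1 227.1] 17 [ 0.467 -0.305  0.063]
```

View pics/g3.png

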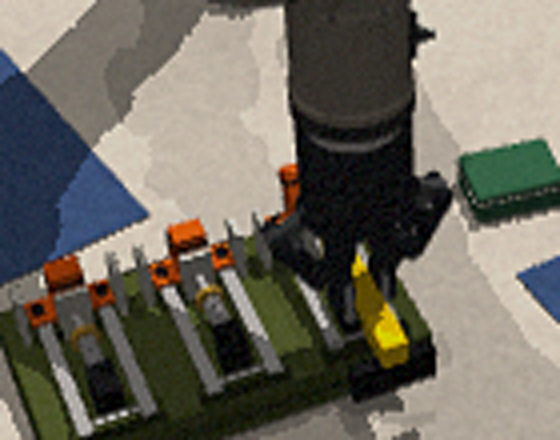

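Buckle 3 has popped up: its top is now at z≈0.111, seen at (290,185) in the crop. Doing 2 and 1 the same way.

Run:
```python
from h import *
fork(3,.029,.053,v=.1); fork(3,.029,.125,v=.15)
for i in(2,1):
    fork(i,.029,.125,v=.2); fork(i,.029,.075,v=.15)
    r=fork(i,.029,.053,v=.04,sf=4); st(f"down{i} {r}")
    if r: break
    for o in(.045,.0625):
        r=fork(i,o,.053,v=.05,sf=14); st(f"push {o} {r}")
    env.dwell(.2)
    p,d=camera("scene");W=pts("scene",d)
    for c,ss,m in blobs(mask(p,*ORA)):
        w=np.nanmedian(W[m],0)
        if w[0]<.6: print(c.round(1),ss[4],w.round(3))
    fork(i,.029,.053,v=.1); fork(i,.029,.125,v=.15)
s=st()
t=seat(1)+U*.079; lin(t[0],t[1],.3,CY,.2)
p,d=camera("top");
for c,ss,m in blobs(mask(p,*YEL),15):
    g=(ray("top",np.argwhere(m)[:,::-1],.3-.0487)[:,:2]-env.get_state()["tcp_pos"][:2]); print("tool along",np.percentile(g@U,[0,100]),"across",np.percentile(g@V,[3,97]))
p,d=camera("scene");cv2.imwrite("pics/g4.png",cv2.resize(p[80:280,80:300],None,fx=3,fy=3,interpolation=cv2.INTER_CUBIC))
```

```text
down2 False 14.2 [ 0.5408 -0.1966  0.1517] F [ 1.  -0.5 -1. ] T [-0.06  0.02  0.03] op 0.0175
push 0.045 False 14.6 [ 0.5566 -0.1964  0.1515] F [-3.7 -0.8  1.5] T [-0.19  0.97  0.05] op 0.018
push 0.0625 False 15.1 [ 0.5734 -0.196   0.1514] F [-6.  -0.6  0.4] T [-0.2   1.6   0.05] op 0.0174
[193.8 192.2] 25 [ 0.45  -0.11   0.112]
[197.7 199.1] 54 [ 0.462 -0.104  0.094]
[135.1 216.7] 35 [ 0.464 -0.288  0.097]
[144.1 223.4] 16 [ 0.469 -0.27   0.064]
[130.9 227.1] 16 [ 0.466 -0.305  0.062]
down1 False 18.3 [ 0.543  -0.2865  0.1517] F [-0.1 -0.8 -0.9] T [ 0.02 -0.01 -0.04] op 0.0177
push 0.045 False 18.8 [ 0.5589 -0.2864  0.1516] F [-2.8 -2.  -1.4] T [-0.32  0.87  0.06] op 0.0179
push 0.0625 False 19.3 [ 0.5755 -0.286   0.1514] F [-6.8 -0.8 -0.1] T [-0.27  1.54  0.08] op 0.0179
[193.8 192. ] 28 [ 0.449 -0.11   0.112]
[196.3 200.5] 79 [ 0.463 -0.108  0.087]
[164.3 200.9] 27 [ 0.453 -0.2    0.112]
[168.3 208.2] 62 [ 0.464 -0.194  0.094]
 20.6 [ 0.5429 -0.2863  0.2232] F [-0.4 -0.1 -2.6] T [ 0.01 -0.02 -0.04] op 0.0175
tool along [0.03589588 0.05650814] across [-0.00539238  0.01181899]
tool along [-0.05682019 -0.01320033] across [-0.00728343  0.01339254]
```

View pics/g4.png

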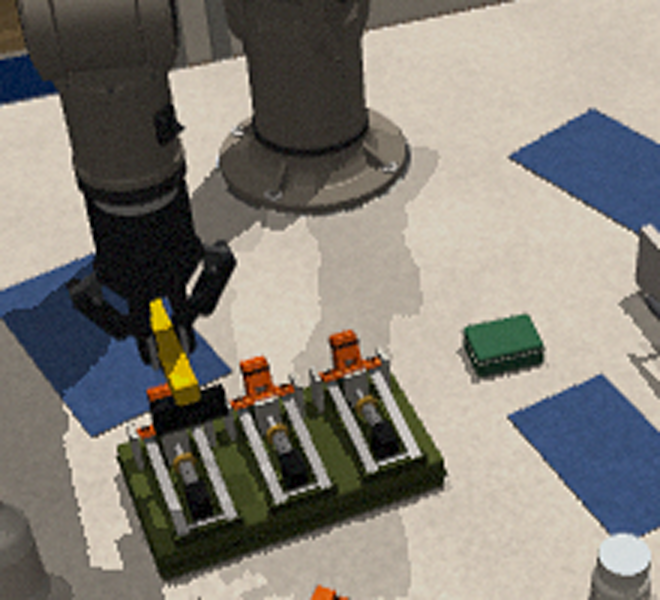

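Buckles 2 and 3 are up. Buckle 1 is mostly hidden behind the tool's foot at (158,395). I carry the tool back over its mat and check buckle 1 before putting the tool down.

Run:
```python
from h import *
go(.5994,.1169,.25,12); st()
p,d=camera("scene");W=pts("scene",d);cv2.imwrite("pics/s5.png",p)
for c,ss,m in blobs(mask(p,*ORA)):
    w=np.nanmedian(W[m],0)
    if w[0]<.9 and w[1]<.5: print(c.round(1),ss[4],w.round(3),np.nanpercentile(W[m][:,2],95).round(3))
pt,dt=camera("top");Wt=pts("top",dt)
for c,ss,m in blobs(mask(pt,*ORA)):
    w=np.nanmedian(Wt[m],0);print("top",c.round(1),ss[4],w.round(3))
if (W[mask(p,*ORA)>0][:,2]>.105).sum()>0:
    z1=[np.nanpercentile(W[m][:,2],95) for c,ss,m in blobs(mask(p,*ORA)) if abs(np.nanmedian(W[m],0)[1]+.29)<.03]
    print("b1 z",z1)
    if z1 and max(z1)>.105:
        lin(.5994,.1169,.125,12,.15); r=lin(.5994,.1169,.1005,12,.04,sf=4); st(f"placed {r}")
        env.grip(.05); env.dwell(.3); lin(.5994,.1169,.2,12,.12); st()
```

```text
22.8 [0.6    0.1148 0.2499] F [ 0.8 -0.3 -1.6] T [-0.03  0.01 -0.05] op 0.0179
[194.1 192. ] 23 [ 0.449 -0.109  0.112] 0.114
[198.3 199.4] 59 [ 0.461 -0.102  0.092] 0.102
[164.  200.4] 13 [ 0.451 -0.199  0.114] 0.115
[190.7 204.2] 9 [ 0.466 -0.126  0.084] 0.087
[166.2 205.5] 12 [ 0.46  -0.197  0.102] 0.105
[133. 210.] 33 [ 0.454 -0.289  0.111] 0.114
[165.7 211.3] 18 [ 0.47  -0.206  0.087] 0.096
[174.9 209.8] 8 [ 0.47  -0.176  0.086] 0.087
[135.8 219. ] 96 [ 0.468 -0.289  0.088] 0.103
[186.7 279.1] 49 [ 0.684 -0.216  0.042] 0.045
[187.5 289.4] 59 [ 0.694 -0.222  0.007] 0.011
[171.9 297. ] 8 [ 0.719 -0.267  0.036] 0.039
top [331.1 135.3] 43 [ 0.684 -0.219  0.038]
top [324.5 143. ] 23 [ 0.669 -0.205  0.005]
top [362.6 199.6] 46 [ 0.471 -0.286  0.083]
top [366.8 205.9] 59 [ 0.448 -0.291  0.108]
b1 z [np.float64(0.11402211166751167), np.float64(0.10339463516914063), np.float64(0.039277889540691203)]
placed True 24.4 [0.5991 0.1167 0.1018] F [-1.9 -0.4  5.8] T [-0.18  0.14 -0.02] op 0.0178
 26.1 [0.5989 0.1166 0.1992] F [-0.7 -0.4 -1.1] T [-0.03  0.03  0.03] op 0.0501
```

All three are up and the tool stands on its mat. Now buckle 3 goes to the drawer.

```bash
cat >> h.py <<'E'
def place(k,h=.1045,a=CY):
    "put the held buckle in drawer slot k; h TCP height at contact"
    x=(.446,.501,.561,.616)[k];y=.325
    s=st("held");go(x,y,.25,a);st("over");lin(x,y,.15,a,.15);r=lin(x,y,h-.004,a,.04,3);st(f"down {r}")
    env.grip(.04);env.dwell(.2);lin(x,y,.25,a,.15)
def take(i,k):
    t=seat(i)-U*.006
    env.grip(.045);go(t[0],t[1],.25,CY);lin(t[0],t[1],.185,CY,.15);print(lin(t[0],t[1],.158,CY,.05,4));st("at")
    env.grip(0,60);st("grip");lin(t[0],t[1],.25,CY,.12);place(k)
E
python3 - <<'E'
from h import *
lin(.5994,.1169,.25,12,.2)
take(3,0)
p,d=camera("scene");cv2.imwrite("pics/s6.png",p)
t,d=camera("top");cv2.imwrite("pics/t6.png",t)
cv2.imwrite("pics/g6.png",np.hstack([cv2.resize(p[120:280,180:400],None,fx=2,fy=2),cv2.resize(t[110:270,90:270],None,fx=2,fy=2)]))
E
```

```text
False
at 29.1 [ 0.4537 -0.1086  0.158 ] F [-0.1 -0.   0.8] T [-0.01 -0.03 -0.02] op 0.0451
grip 29.4 [ 0.4538 -0.1086  0.1583] F [-0.   0.5  2.3] T [ 0.18  0.09 -0.05] op 0.0227
held 30.3 [ 0.4531 -0.1087  0.2494] F [ 0.4 -0.3 -1.5] T [-0.01  0.01 -0.07] op 0.0229
over 31.9 [0.4468 0.3236 0.2496] F [ 1.3 -0.  -0.2] T [-0.05 -0.04 -0.03] op 0.0227
down True 33.6 [0.4458 0.3255 0.1116] F [-0.   1.   5.6] T [0.04 0.15 0.04] op 0.0229
```

View pics/g6.png

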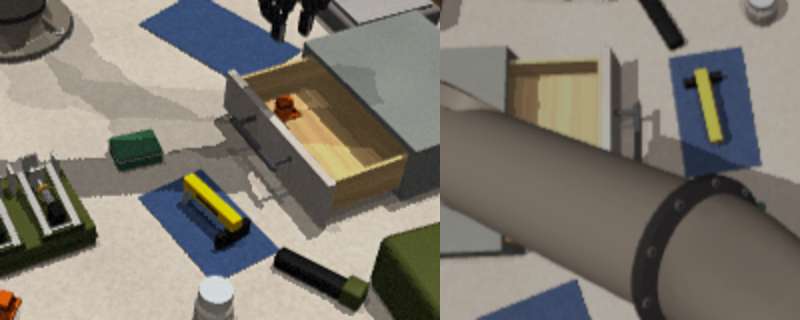

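Buckle 3 stands in the drawer at (285,107), and the tool stands on its mat. Next 2 and 1.

Run:
```python
from h import *
take(2,1); take(1,2)
go(.55,0,.3,CY)
p,d=camera("scene");W=pts("scene",d)
t,d=camera("top");Wt=pts("top",d);cv2.imwrite("pics/t7.png",t);cv2.imwrite("pics/s7.png",p)
for n,im,w in(("scene",p,W),("top",t,Wt)):
    for c,ss,m in blobs(mask(im,*ORA)):
        o=np.nanmedian(w[m],0)
        if o[0]<.9 and o[1]<.5: print(n,c.round(1),ss[4],o.round(4))
cv2.imwrite("pics/g7.png",np.hstack([cv2.resize(p[120:330,100:400],None,fx=1.7,fy=1.7),cv2.resize(t[115:155,300:350],(285,357),interpolation=cv2.INTER_CUBIC)]))
st()
```

```text
False
at 38.7 [ 0.4559 -0.1986  0.1579] F [-0.  -0.1  0.7] T [0.   0.02 0.  ] op 0.045
grip 39.0 [ 0.456  -0.1986  0.1583] F [-0.3  1.4  1.2] T [0.16 0.   0.05] op 0.0228
held 39.9 [ 0.4552 -0.1987  0.2493] F [ 0.8 -0.2 -1.3] T [0.03 0.   0.06] op 0.0226
over 41.8 [0.5018 0.3236 0.2497] F [ 0.3 -0.8 -0.3] T [ 0.01 -0.    0.  ] op 0.0228
down True 43.5 [0.5008 0.3255 0.1116] F [-0.4  0.4  5.3] T [0.07 0.09 0.05] op 0.0229
False
at 48.8 [ 0.4581 -0.2886  0.158 ] F [-1.1  0.2  0.3] T [ 0.02  0.01 -0.05] op 0.0448
grip 49.1 [ 0.4582 -0.2886  0.1584] F [-1.   0.5  2.3] T [0.04 0.03 0.02] op 0.0227
held 50.0 [ 0.4574 -0.2887  0.2493] F [-1.2  0.7 -0.7] T [0.   0.01 0.01] op 0.0226
over 52.3 [0.5619 0.3235 0.2498] F [-0.   0.1 -1. ] T [-0.02 -0.04 -0.03] op 0.0227
down True 54.0 [0.5608 0.3255 0.1116] F [-0.8  0.4  5.3] T [0.06 0.08 0.02] op 0.0227
scene [322.  169.2] 29 [0.4554 0.327  0.0627]
scene [330.1 179. ] 37 [0.5073 0.329  0.0617]
scene [335.9 187.1] 8 [0.5189 0.3462 0.0303]
scene [341.  191.2] 31 [0.5704 0.3256 0.0634]
scene [345.9 198.9] 10 [0.5794 0.3442 0.0305]
scene [181.6 268.4] 47 [ 0.6459 -0.2172  0.0416]
scene [181.8 280. ] 50 [ 0.6582 -0.2248  0.0073]
scene [144.  304.3] 9 [ 0.7113 -0.3365  0.0357]
top [153.2 172.7] 60 [0.569  0.3274 0.0601]
top [161.8 175.5] 28 [0.5627 0.3071 0.0287]
top [152.9 192.2] 55 [0.5081 0.3263 0.0607]
top [152.4 209.7] 46 [0.4545 0.3253 0.0612]
top [161.2 212.4] 11 [0.4498 0.3088 0.027 ]
top [164.6 209.9] 8 [0.4603 0.2973 0.0264]
top [151.5 214. ] 10 [0.447  0.3343 0.0278]
 56.9 [0.5501 0.0017 0.3   ] F [0.7 0.5 0.5] T [-0.01 -0.01 -0.02] op 0.0401
```

View pics/g7.png

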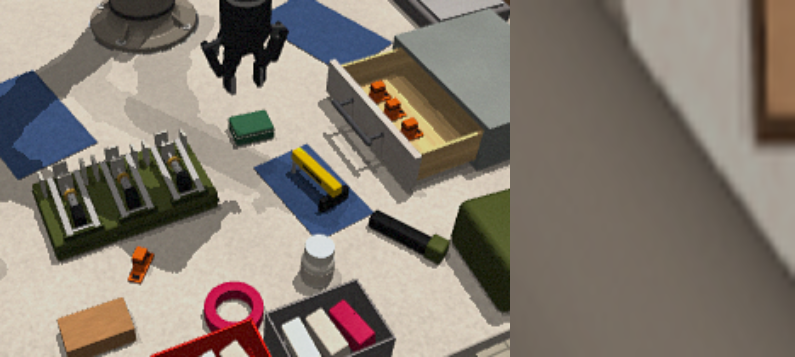

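The spare was knocked: it moved about 4 cm, now near (0.646,-0.217). Three buckles are in the drawer. I move the arm aside and measure the spare in both views.

Run:
```python
from h import *
go(.48,.3,.3,CY)
ims={}
for n in("scene","top"):
    p,d=camera(n);W=pts(n,d);ims[n]=p
    M=mask(p,(4,130,60),(18,255,255))>0
    for c,ss,m in blobs(mask(p,*ORA)): 
        o=np.nanmedian(W[m],0); 
        if o[0]<.9 and o[1]<.2: print(n,c.round(1),ss[4],o.round(4))
    w=W[M];w=w[(abs(w[:,0]-.65)<.08)&(abs(w[:,1]+.215)<.045)]
    top=w[w[:,2]>.03];low=w[w[:,2]<.016]
    print(n,len(top),"top",top.mean(0).round(4),"low",low.mean(0).round(4),cv2.minAreaRect((low[:,:2]*1000).astype('float32')),"all low",cv2.minAreaRect((w[:,:2]*1000).astype('float32')))
cs=px("scene",[.65,-.215,.02])[0].astype(int);ct=px("top",[.65,-.215,.02])[0].astype(int);print(cs,ct)
f=lambda p,c:cv2.resize(p[c[1]-20:c[1]+20,c[0]-20:c[0]+20],(400,400),interpolation=cv2.INTER_CUBIC)
cv2.imwrite("pics/g8.png",np.hstack([f(ims["scene"],cs),f(ims["top"],ct)]))
```

```text
scene [181.5 268.6] 45 [ 0.6458 -0.2173  0.0414]
scene [182.5 279. ] 54 [ 0.6574 -0.2232  0.0077]
scene [172.1 297.9] 11 [ 0.7193 -0.2668  0.0356]
scene [156.5 300.2] 8 [ 0.7128 -0.3052  0.0367]
scene 58 top [ 0.6474 -0.2176  0.041 ] low [ 0.6539 -0.22    0.0083] ((645.6412353515625, -219.09934997558594), (25.431161880493164, 61.42336654663086), 49.860435485839844) all low ((645.6412353515625, -219.09934997558594), (25.431161880493164, 61.42336654663086), 49.860435485839844)
top [332.  146.8] 43 [ 0.6454 -0.2185  0.0394]
top [326.  154.7] 27 [ 0.6296 -0.2067  0.0058]
top 48 top [ 0.6427 -0.2164  0.0382] low [ 0.6376 -0.2119  0.0059] ((645.2578735351562, -217.54501342773438), (20.15270233154297, 58.61681365966797), 50.2371940612793) all low ((645.2578735351562, -217.54501342773438), (20.15270233154297, 58.61681365966797), 50.2371940612793)
[183 274] [329 147]
```

View pics/g8.png

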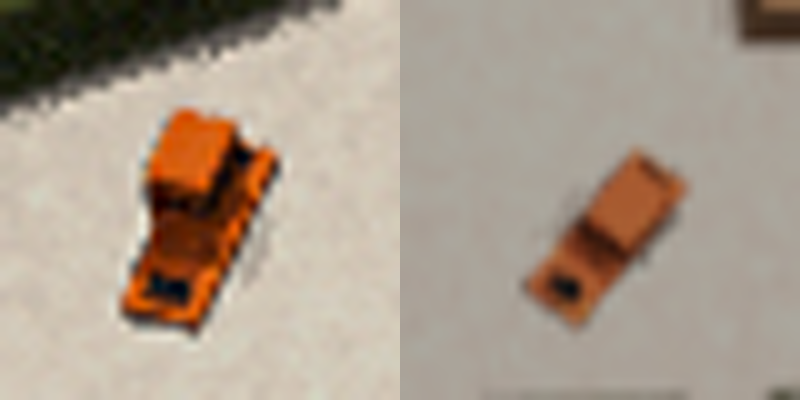

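Both views agree: the spare is at (0.6455,-0.2183), long axis at 140°. Grasp it with gripper yaw 50°.

Run:
```python
from h import *
x,y,a=.6455,-.2183,50
env.grip(.05);go(x,y,.25,a);lin(x,y,.12,a,.15);print(lin(x,y,.084,a,.05,4));st("at")
env.grip(0,60);st("grip");lin(x,y,.25,a,.12);st("up")
place(3,.107)
# clear of views, look
go(.5,.05,.3,CY)
p,d=camera("scene");t,dt=camera("top");W=pts("scene",d)
for c,ss,m in blobs(mask(p,*ORA)):
    o=np.nanmedian(W[m],0)
    if o[0]<.9 and o[1]<.5: print(c.round(1),ss[4],o.round(3))
# handle & front in top depth
G=pts("top",dt).reshape(-1,3)
h=G[(G[:,2]>.06)&(G[:,2]<.078)&(G[:,1]>.195)&(G[:,1]<.235)&(G[:,0]>.45)&(G[:,0]<.62)]
print("handle",cv2.minAreaRect((h[:,:2]*1000).astype('float32')),h.mean(0))
cv2.imwrite("pics/g9.png",np.hstack([cv2.resize(p[120:330,100:400],None,fx=1.4,fy=1.4),cv2.resize(t[110:250,90:270],None,fx=2,fy=2)[:, :]] if False else [cv2.resize(p[110:310,120:420],(450,300)),cv2.resize(t[110:270,90:250],(300,300))]))
```

```text
False
at 62.3 [ 0.6457 -0.2182  0.0842] F [-0.2 -0.6 -0.3] T [-0.01 -0.04 -0.  ] op 0.0501
grip 62.6 [ 0.6458 -0.2183  0.0846] F [-0.  -0.5  3. ] T [-0.    0.07 -0.04] op 0.0234
up 64.2 [ 0.6451 -0.2184  0.249 ] F [-0.3 -0.  -0.9] T [-0.    0.02  0.04] op 0.0227
held 64.2 [ 0.6451 -0.2184  0.249 ] F [-0.3 -0.  -0.9] T [-0.    0.02  0.04] op 0.0227
over 66.2 [0.6168 0.3237 0.2497] F [-0.4 -0.2 -1.1] T [-0.01  0.02 -0.01] op 0.0231
down True 68.0 [0.6157 0.3252 0.1066] F [-0.7  0.3  4.2] T [ 0.06  0.   -0.03] op 0.023
[320.2 169.6] 30 [0.454 0.32  0.064]
[328.3 179.4] 40 [0.508 0.323 0.062]
[334.6 187.2] 9 [0.515 0.339 0.031]
[339.1 191.9] 29 [0.571 0.319 0.063]
[346.4 200.7] 39 [0.614 0.322 0.063]
[136.  307.2] 8 [ 0.712 -0.358  0.037]
handle ((532.1358642578125, 221.20741271972656), (127.61129760742188, 24.87432098388672), 0.6966232061386108) [0.53322711 0.21546251 0.07009817]
```

View pics/g9.png

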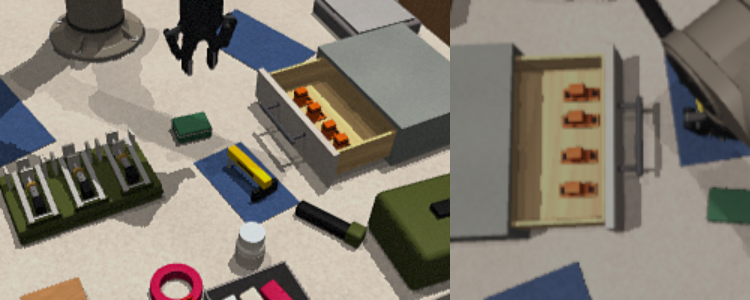

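All four buckles stand in the drawer, shown in the right panel at (580,92)…(575,188), and the tool is on its mat. Now I push the drawer shut on the handle with closed fingers.

Run:
```python
from h import *
env.grip(0,40)
go(.533,.160,.25,CY);lin(.533,.160,.121,CY,.15);st("low")
print(lin(.5285,.41,.121,CY,.07,12));s=st("pushed")
y=s["tcp_pos"][1];x=s["tcp_pos"][0]
lin(x,y-.06,.121,CY,.1);lin(x,y-.06,.3,CY,.2);go(.5,-.1,.35,CY)
p,d=camera("scene");t,dt=camera("top");W=pts("top",dt).reshape(-1,3)
for z0,z1,nm in((.06,.078,"handle"),(.084,.098,"front")):
    h=W[(W[:,2]>z0)&(W[:,2]<z1)&(W[:,1]>.3)&(W[:,1]<.44)&(W[:,0]>.45)&(W[:,0]<.62)]
    if len(h):print(nm,len(h),np.percentile(h[:,1],[2,50,98]).round(4))
h=W[(W[:,2]>.1)&(W[:,2]<.11)&(W[:,1]>.3)&(W[:,1]<.6)&(W[:,0]>.45)&(W[:,0]<.62)];print("cab front edge",np.percentile(h[:,1],[0.5,2,5]).round(4))
print("orange",[c.round() for c,ss,m in blobs(mask(p,*ORA))],"blue mats ok")
cv2.imwrite("pics/g10.png",np.hstack([cv2.resize(p[110:330,120:450],(450,300)),cv2.resize(t[90:250,30:260],(345,240),interpolation=cv2.INTER_CUBIC) if False else cv2.resize(t[90:250,30:260],(345,300))]))
```

```text
low 72.9 [0.5335 0.1603 0.1219] F [-0.2 -0.7 -0.5] T [ 0.03  0.03 -0.02] op -0.0003
True
pushed 75.2 [0.5297 0.3366 0.1203] F [ 0.1 -2.1  1.9] T [-0.5  -0.06  0.06] op -0.0
handle 321 [0.3497 0.3615 0.3932]
front 373 [0.3896 0.398  0.4077]
cab front edge [0.4052 0.4082 0.4144]
orange [array([152., 302.])] blue mats ok
```

View pics/g10.png

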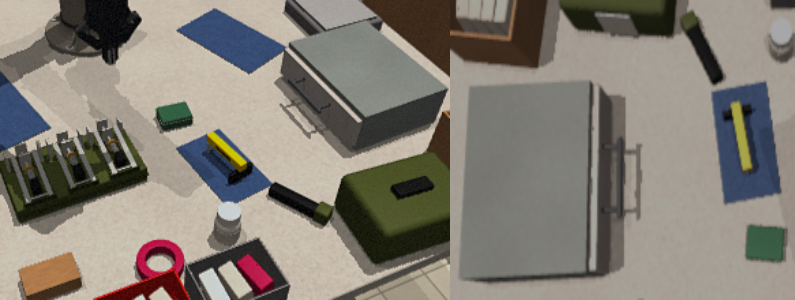

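The drawer looks shut, with a thin line at the cabinet edge (595,180). I press once more, harder and slower, to make sure.

Run:
```python
from h import *
go(.5302,.275,.25,CY);lin(.5302,.275,.121,CY,.15)
print(lin(.5295,.37,.121,CY,.03,25));s=st("pushed")
env.dwell(.3);s=st()
y=s["tcp_pos"][1];x=s["tcp_pos"][0]
lin(x,y-.06,.121,CY,.1);lin(x,y-.06,.3,CY,.2);go(.5,-.1,.35,CY);env.dwell(.5)
t,dt=camera("top");W=pts("top",dt).reshape(-1,3)
h=W[(W[:,2]>.084)&(W[:,2]<.098)&(W[:,1]>.3)&(W[:,1]<.44)&(W[:,0]>.45)&(W[:,0]<.62)];print("front",np.percentile(h[:,1],[2,50,98]).round(4))
cv2.imwrite("pics/g11.png",cv2.resize(t[120:250,30:160],(600,600),interpolation=cv2.INTER_CUBIC))
```

```text
True
pushed 83.0 [0.5299 0.3369 0.1202] F [-0.8 -1.1  0.8] T [-0.28 -0.03 -0.01] op -0.0
 83.3 [0.5296 0.3368 0.1197] F [-0.1 -0.9  1.3] T [-0.06 -0.05  0.01] op -0.0003
front [0.3891 0.3982 0.408 ]
```

View pics/g11.png

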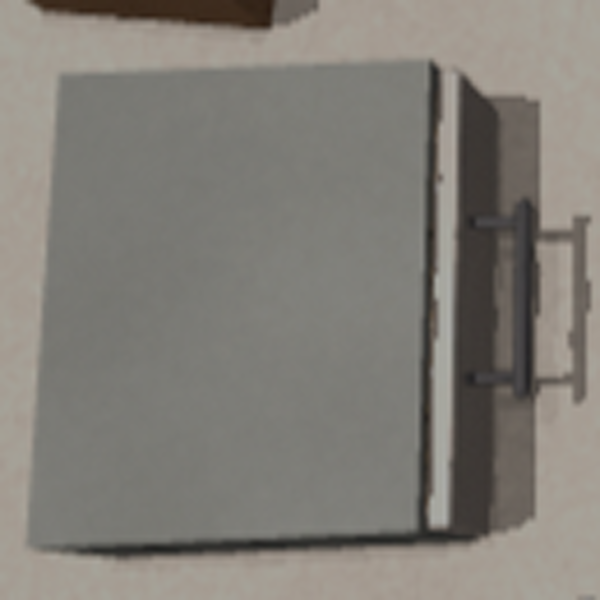

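It stopped at the same place (y = 0.337) at both 12 N and 25 N, and the front is flush with the cabinet. Handing in.

Run:
```python
from h import *
job.job_done(); st("done")
```

```text
the job is handed in; nothing more can be done
the job is handed in; nothing more can be done
```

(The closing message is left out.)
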